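Load a carving blank into the sprung holding fixture

TASK

Pick up the carving blank and load it into the holding fixture: press it down on the sprung tilt plate until the plate lies level, then, keeping it down, slide it under the steel lip until it is fully home against the back stop, midway across and square. Let go so that the spring clamps it level under the lip. Push firmly but do not force anything (stay under about 35 N on the fixture), and leave the mallet and chisel where they are.

Things in the scene. Friction and masses are not known exactly. Their poses are not given: they have to be found in the camera images.
- blank_center (a point): Centre of the carving blank: plain pale wooden block flat on the bench, 150 mm long (its x), 56 wide (its y), 46 high (its z), 0.17 to 0.34 kg; either end may lead. Grasp it across its width (15 mm nearer the leading end presses more evenly). Gripped at mid-height, fingertips reaching 19 mm past the grip stay 4 mm above what it lies on.
- fixture: Holding fixture, fixed to the bench. Its +x points from the hinge to the back stop (loading direction), z up. Origin under the plywood base, which runs x -120 to +140 mm, 150 wide, 18 thick. Set the blank down on the plate short of the lip (blank centre near x -20 mm), press, then slide it 45 mm. At most 35 N may act on the fixture.
- tilt (a joint): Tilt plate, rad: 0 = level on its hard stop, 0.22 = sprung up (start). Grey laminate board, 194 mm long, 120 wide, hinge pin along fixture y at x -100, z 40 mm (robot side). Level, its top is at z 46 mm. Pressing it level through the blank's centre at x -20 mm takes 12 to 17 N; on the stop the force climbs steeply.
- plate_edge (a point): Middle of the tilt plate's far upper edge, 196 mm from the hinge pin: z 46 mm above the bench when level, about 43 mm higher at the start. It moves with the plate.
- lip (a point): Middle of the lower front edge of the steel lip, at x +70, z 94.5 mm of the fixture. The lip is 100 mm wide, 10 thick, and reaches from there to the back stop, an upright steel face at fixture x +100 mm. The blank on the level plate passes under it with 2.5 mm to spare. Let go, the spring lifts plate and blank up to 2.5 mm against the lip.
- home (a point): Where the blank's centre lies when fully home on the level plate: x +25, y 0, z +69 mm in the fixture's frame, axes as the fixture's.
- mallet: Bystander: mallet with a black rubber head (90 mm) and a 200 mm wooden handle, lying on the bench. Origin on the bench under the handle's end at the head.
- chisel: Bystander: wood chisel, 235 mm long, lying on the bench. Origin under the joint of handle and blade.
Mind the look-alikes: they are no part of the job. What is shaped like the part that bears blank_center but pink or yellow is not meant.

How it is judged:
By the outcome, as a careful person would: the job done as asked, in the order asked, and still so for the second after the job is handed in, with the robot touching nothing.
It also fails if it takes over 67 s, if anything falls off the work surface, if the arm or the gripper's body presses on something with over 40 N, if the wrist force passes 120 N, or if a joint passes its speed limit or range.

ROBOT

A 7-joint arm with a two-finger parallel gripper is mounted at the origin on the work surface. World frame = base frame: x ahead of the robot, y to its left, z up, the work surface at z = 0. Lengths are in mm, angles in rad, forces in N, time in s.
With the tool pointing down it reaches from about 400 to 875 mm from the base axis. Payload 4.4 kg.
Tool frame: the origin (TCP) lies at the very end of the fingers, on their centre line; the grasp point (between the pads) lies 19 mm behind it; z points along the fingers, y is the line along which they close (so a half turn about z gives the same grasp; the last joint's range is limited). The gripper opens to 85 mm and grips with 20 to 120 N. Pads are 22 mm wide; open, the fingers measure 114 mm over their backs; the gripper's body (76 mm by 85 mm) begins 54 mm behind the grasp point. The pads swing forward as they close: fully open they stand 13 mm farther back than shut.
Start: joints at [-1.336, 0.628, 0.038, 1.517, -0.027, 0.996, -0.02], TCP at [192.561, 620.837, 231.313] pointing down, gripper open.
Joint ranges: [-3.06, 3.06], [-0.37, 2.12], [-1.25, 1.32], [0.18, 2.47], [-1.1, 4.24], [0.23, 1.98], [-2.94, 2.94]. Speed limits (rad/s): [2.57, 2.57, 3.14, 3.14, 3.14, 3.14, 3.14].

INTERFACE

Orientations are given as [roll, pitch, yaw] about the fixed x, y, z axes, in that order (R = Rz(yaw) Ry(pitch) Rx(roll)).
In Python, from cell import monitor, viewer, workorder gives the robot as it stands.
- The arm moves only by the tool arm_command, never from a script. Its argument "series" is one flat list of numbers, 5 for each row, row after row: the opening in per cent of the stroke, from 0 (shut) to 100 (fully open), then the shift along the tool's x, y, z in cm, then the turn about the tool's z in degrees. In form: [claw, x, y, z, roll, claw, x, y, z, roll, ...]. A call has exactly 5 rows; each row is the pose to reach, as a shift and turn from the pose commanded when the call began, along the tool's axes at that moment; what a row does not reach only later rows make up. A row lasts 1/12 s, in which the tool goes at most 41.7 mm and 7.16 degrees, less where a joint would pass 70% of its speed; a pose out of reach is approached as far as the arm can. A call with a gripper value outside its range is refused whole. The fingers move at their own pace and stop on an object; the grip force is fixed at half the most. Time passes only in rows, so rows that repeat a pose let the fingers close, or fill a call up. It gives the time, the measured TCP pose, the force, the opening and the grip force at its end, in the units of the state.
- monitor.read_state(): the state, without advancing time (a new reading comes with each control period).
- viewer.get_image(name): name is "scene" or "top" or "wrist"; returns (picture, depth): 480x640x3 uint8, red, green, blue; 480x640 float32, mm along the optical axis (not along the pixel's ray), 0 where there is no reading.
- viewer.camera_model(name): a dict with "mtx" (3x3 intrinsics, pixels), "R" (3x3) and "t" (3): a world point X has camera coordinates R X + t. Camera axes: x right, y down, z forward; pixel columns grow to the right and rows downward; lengths in mm; the calibration is good to about 2 mm. A picture is of the moment at which its call begins: read the wrist's pose just before it. camera_model takes no time and is no camera call; for the wrist camera it gives the pose at the moment of the call.
- workorder.finish_job(): hands the job in; it is judged then, once.
The state is a dict: "clock": time; "qpos": joint angles; "qd": joint speeds; "tau": joint torques, N m; "eef_pos": TCP position; "tool_rot": TCP orientation; "force": force on the tool from outside, world axes, zero at the start; "torque": the same for the moment, N m; "width": finger opening in mm; "gripper_force": force on a finger pad.
Only numpy, scipy, OpenCV 4.12 (cv2) and the standard library are available. Lean on these libraries where they do the work, as an engineer would, in place of code of your own. Each camera call takes 0.05 s, during which the arm holds its last target. There are 200 camera calls.

## Working session

There is one attempt and no reset: what is moved stays moved. The work goes in short steps, Python scripts to look and compute and a tool call to move; the robot and the scene stay as the last step left them, time stands still between calls to the robot, and variables do not carry over. Pictures are saved under pics/ and viewed, at most 10 in all, crops included, and the job is handed in when it is done.

Besides the shell and the picture viewer there is one more tool, called after "Call:" as a command line: name --argument value ..., lists and objects as JSON in quotes. arm_command: Moves the arm, as the interface text tells. Its arguments: {"type":"object","properties":{"series":{"type":"array","items":{"type":"number"}}},"required":["series"]}

```bash
mkdir -p pics
python3 - <<'E'
from cell import monitor, viewer
import cv2,numpy as np
s=monitor.read_state();print({k:np.round(v,3).tolist() for k,v in s.items()})
for n in("top","scene"):
    im,d=viewer.get_image(n);cv2.imwrite(f"pics/{n}0.png",im[...,::-1]);np.save(f"pics/{n}0.npy",d)
    m=viewer.camera_model(n);print(n,{k:np.round(v,3).tolist() for k,v in m.items()})
E
```

```text
{'clock': 0.0, 'qpos': [-1.336, 0.629, 0.038, 1.518, -0.027, 0.996, -0.02], 'qd': [-0.0, 0.0, 0.0, 0.002, -0.001, -0.0, 0.001], 'tau': [0.001, -56.34, 1.227, -19.344, 0.011, 0.011, 0.0], 'eef_pos': [192.348, 620.212, 230.371], 'tool_rot': [-3.14, 0.0, 2.841], 'force': [0.841, 1.19, 0.602], 'torque': [0.049, 0.003, 0.068], 'gripper_force': 0.0, 'width': 85.505}
top {'mtx': [[583.376, 0.0, 326.588], [0.0, 583.376, 236.988], [0.0, 0.0, 1.0]], 'R': [[0.024, -1.0, 0.012], [-0.987, -0.026, -0.162], [0.162, -0.007, -0.987]], 't': [-93.728, 538.719, 1503.535]}
scene {'mtx': [[555.999, 0.0, 323.153], [0.0, 555.999, 232.06], [0.0, 0.0, 1.0]], 'R': [[-0.059, 0.998, 0.0], [0.692, 0.041, -0.721], [-0.719, -0.042, -0.693]], 't': [83.658, -307.686, 1938.745]}
```

View pics/top0.png

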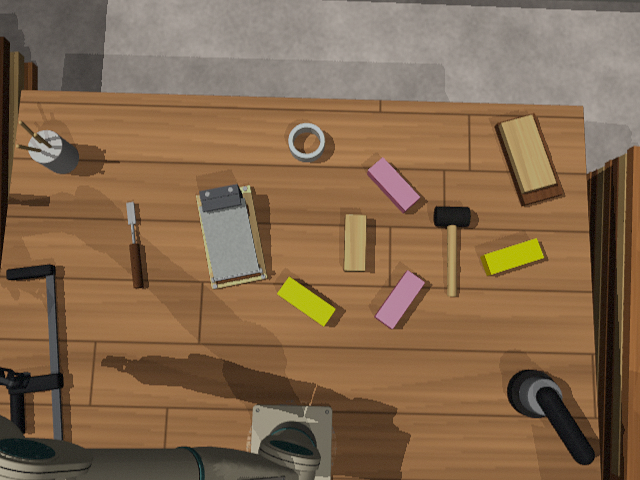

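View pics/scene0.png

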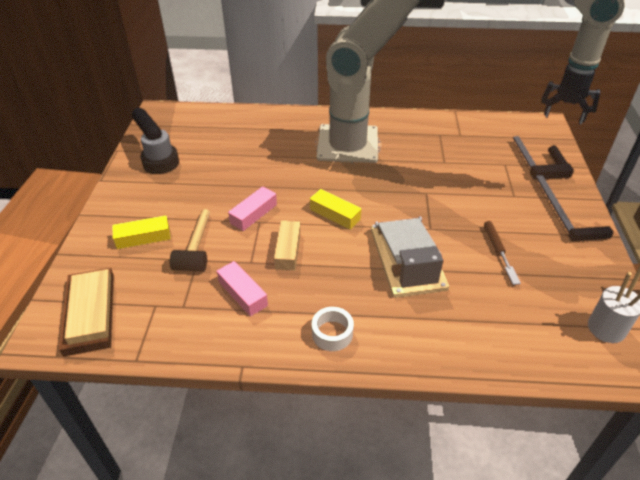

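The top picture shows the pale blank at about (355,242). The fixture is at about (232,238), with its lip at the far end (221,197). The mallet is at (452,250), the chisel at (136,245), and the pink and yellow blocks are decoys. I'll enlarge the fixture and blank.

Run:
```python
import cv2
im=cv2.imread("pics/top0.png")[175:300,185:385]
cv2.imwrite("pics/crop0.png",cv2.resize(im,None,fx=4,fy=4,interpolation=cv2.INTER_CUBIC))
```

```text
(no output)
```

View pics/crop0.png

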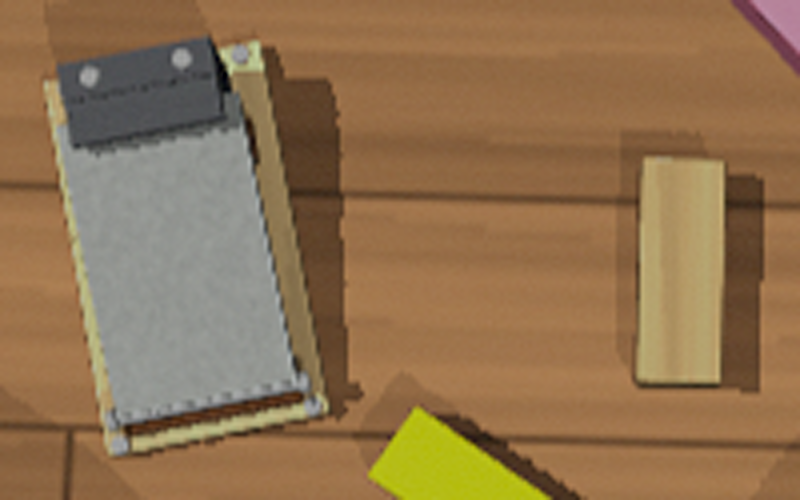

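Crop (4x, offset 185,175): blank top corners are at (643,157), (724,161), (720,383) and (638,381). Base corners are at (46,82), (260,41), (327,408) and (108,455). The lip front edge runs from (75,147) to (222,118).

```bash
cat > h.py <<'E'
import numpy as np
from cell import monitor, viewer
def ray(name,px,z,m=None):
    m=m or viewer.camera_model(name);K,R,t=[np.array(m[k],float) for k in("mtx","R","t")]
    px=np.atleast_2d(px).astype(float);d=(R.T@np.linalg.inv(K)@np.c_[px,np.ones(len(px))].T).T;c=-R.T@t
    return c+d*((z-c[2])/d[:,2])[:,None]
E
python3 - <<'E'
from h import *
f=lambda p,z:ray("top",np.array(p)/4+[185-.375,175-.375],z)
for n,p,z in(("blank",[(643,157),(724,161),(720,383),(638,381)],46),("base",[(46,82),(260,41),(327,408),(108,455)],18),("lip",[(75,147),(222,118)],104.5)):
    P=f(p,z);print(n,P.round(1).tolist(),"mean",P.mean(0).round(1))
    if len(P)==4:
        for a,b in((3,0),(2,1),(1,0),(2,3)):
            v=P[b]-P[a];print(np.hypot(*v[:2]).round(1),np.degrees(np.arctan2(v[1],v[0])).round(2))
    else: v=P[0]-P[1];print(np.hypot(*v[:2]).round(1),np.degrees(np.arctan2(v[1],v[0])).round(2)-90)
E
```

```text
blank [[604.5, -128.7, 46.0], [603.2, -182.8, 46.0], [454.4, -182.2, 46.0], [454.3, -128.3, 46.0]] mean [ 529.1 -155.5   46. ]
150.1 -0.16
148.8 -0.24
54.1 88.65
53.9 90.06
base [[651.4, 277.8, 18.0], [684.1, 133.7, 18.0], [434.0, 77.6, 18.0], [399.0, 221.5, 18.0]] mean [542.1 177.6  18. ]
258.6 12.59
256.3 12.63
147.8 102.77
148.0 103.65
lip [[589.2, 237.4, 104.5], [610.7, 144.4, 104.5]] mean [600.  190.9 104.5]
95.5 13.019999999999996
```

Call:
arm_command --series '[100, -2.7, -3.0, 0, -3.4, 100, -5.4, -6.0, 0, -6.8, 100, -8.1, -9.0, 0, -10.2, 100, -10.8, -12.0, 0, -13.6, 100, -13.5, -15.0, 0, -17.0]'

```text
clock: 0.52
eef_pos: [277.3, 435.5, 230.9]
tool_rot: [-3.141, -0.0, 3.141]
force: [0.3, 1.1, -0.6]
width: 85.6
gripper_force: 0.0
```

Call:
arm_command --series '[100, -2.6, -3.2, 0, 0, 100, -5.2, -6.4, -2, 0, 100, -7.8, -9.6, -4, 0, 100, -10.4, -12.8, -6, 0, 100, -13.0, -16.0, -8, 0]'

```text
clock: 0.93
eef_pos: [397.6, 286.8, 304.7]
tool_rot: [-3.141, -0.001, 3.137]
force: [0.5, 0.3, 0.4]
width: 85.5
gripper_force: 0.0
```

Call:
arm_command --series '[100, -0.9, -1.6, -1, 0, 100, -1.8, -3.2, -2, 0, 100, -2.7, -4.8, -3, 0, 100, -3.6, -6.4, -3, 0, 100, -3.6, -6.4, -3, 0]'

```text
clock: 1.35
eef_pos: [434.8, 220.6, 334.4]
tool_rot: [-3.14, 0.002, 3.131]
force: [0.1, -0.6, 0.4]
width: 85.2
gripper_force: 0.0
```

Run:
```python
from h import *
import cv2
s=monitor.read_state();print(s["clock"],s["eef_pos"],s["tool_rot"])
m=viewer.camera_model("wrist");im,d=viewer.get_image("wrist");cv2.imwrite("pics/w1.png",im[...,::-1]);np.save("pics/w1.npy",d)
np.savez("pics/w1m.npz",**m);print(np.round(m["R"],3).tolist(),(-np.array(m["R"]).T@m["t"]).round(1))
```

```text
1.35 [434.8353751  220.56199999 334.43870968] [-3.13976348e+00  1.84856626e-03  3.13130551e+00]
[[0.01, 1.0, -0.001], [0.96, -0.009, 0.28], [0.28, -0.004, -0.96]] [364.3 222.5 477.3]
```

View pics/w1.png

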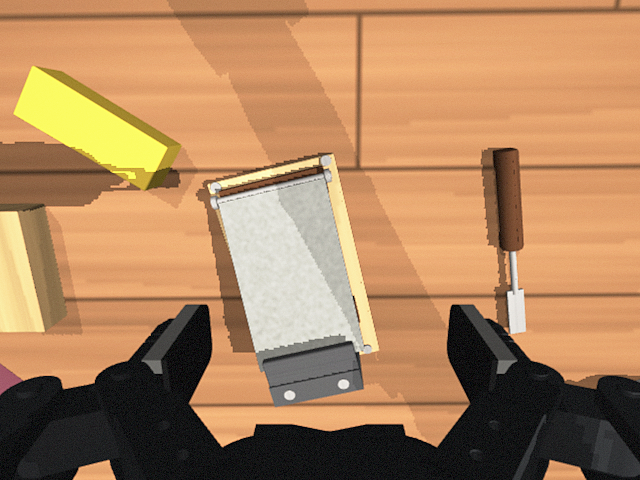

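The wrist view shows the fixture from (210,185) to (375,350), with the lip across (262,365)–(358,345). I'll enlarge it to refine the yaw and position.

Run:
```python
import cv2
im=cv2.imread("pics/w1.png")[145:415,195:395]
cv2.imwrite("pics/crop1.png",cv2.resize(im,None,fx=2.2*1,fy=2.2,interpolation=cv2.INTER_CUBIC))
```

```text
(no output)
```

View pics/crop1.png

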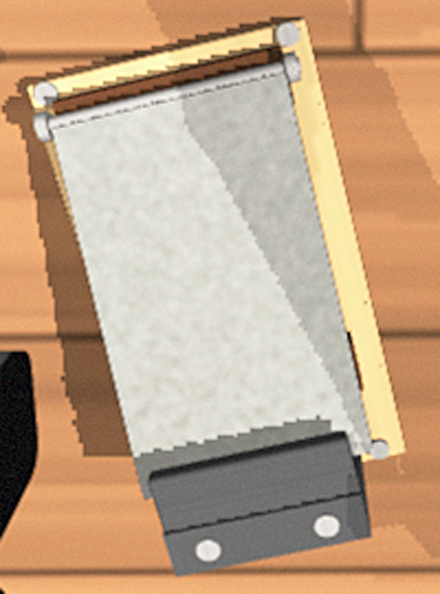

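Crop (2.2x, offset 195,145): base front corners are at (27,85) and (303,17), and its right edge runs to (405,450). The lip lower front edge runs from (150,473) to (347,431).

Run:
```python
from h import *
m=dict(np.load("pics/w1m.npz"))
f=lambda p,z:ray("wrist",(np.array(p)+.5)/2.2-.5+[195,145],z,m)
b=f([(27,85),(303,17),(405,450)],18);l=f([(150,473),(347,431)],94.5)
print(b.round(1).tolist(),l.round(1).tolist())
def ang(v):return np.degrees(np.arctan2(v[1],v[0])).round(2),np.hypot(*v[:2]).round(1)
print(ang(b[1]-b[0]),ang(b[2]-b[1]),ang(l[1]-l[0]))
a=np.radians(12.75);u=np.array([np.cos(a),np.sin(a)])
print("origin from base",(b[0]+b[1])[:2]/2+120*u,"from lip",l.mean(0)[:2]-70*u)
```

```text
[[431.7, 81.2, 18.0], [398.2, 225.6, 18.0], [649.7, 284.0, 18.0]] [[614.0, 147.5, 94.5], [591.4, 245.2, 94.5]]
(np.float64(103.04), np.float64(148.2)) (np.float64(13.09), np.float64(258.1)) (np.float64(103.03), np.float64(100.3))
origin from base [532.01256908 179.86364131] from lip [534.38780924 180.8665093 ]
```

Call:
arm_command --series '[100, -1.0, -3.8, 1, 0, 100, -2.0, -7.6, 2, 0, 100, -3.0, -11.4, 3, 0, 100, -4.0, -15.2, 4, 0, 100, -5.0, -19.0, 5, 0]'

```text
clock: 1.82
eef_pos: [481.6, 34.2, 283.2]
tool_rot: [3.141, -0.001, 3.14]
force: [1.2, -0.0, -0.3]
width: 85.4
gripper_force: 0.0
```

Call:
arm_command --series '[100, -1.2, -3.6, 2, 0, 100, -2.4, -7.2, 4, 0, 100, -3.6, -10.8, 6, 0, 100, -4.8, -14.4, 8, 0, 100, -5.9, -18.6, 10, 0]'

```text
clock: 2.23
eef_pos: [538.1, -141.6, 186.9]
tool_rot: [3.14, -0.001, 3.14]
force: [0.6, 1.1, 0.4]
width: 85.1
gripper_force: 0.0
```

Call:
arm_command --series '[100, 0, 0, 0.5, 0, 100, 0, 0, 1, 0, 100, 0, 0, 1, 0, 100, 0, 0, 1, 0, 100, 0, 0, 1, 0]'

```text
clock: 2.65
eef_pos: [538.1, -140.0, 179.3]
tool_rot: [3.141, 0.001, 3.141]
force: [-0.5, -0.4, -0.4]
width: 85.1
gripper_force: 0.0
```

Run:
```python
from h import *
import cv2
s=monitor.read_state();print(s["clock"],s["eef_pos"],s["tool_rot"],s["qpos"])
m=viewer.camera_model("wrist");im,d=viewer.get_image("wrist");cv2.imwrite("pics/w2.png",im[...,::-1])
np.savez("pics/w2m.npz",**m)
```

```text
2.65 [ 538.06602153 -140.0179554   179.2527392 ] [3.14068307e+00 7.33222761e-04 3.14060607e+00] [ 0.13374666  0.56130064  0.10723286  1.84114449 -0.08586026  0.74306431
  1.85770372]
```

View pics/w2.png

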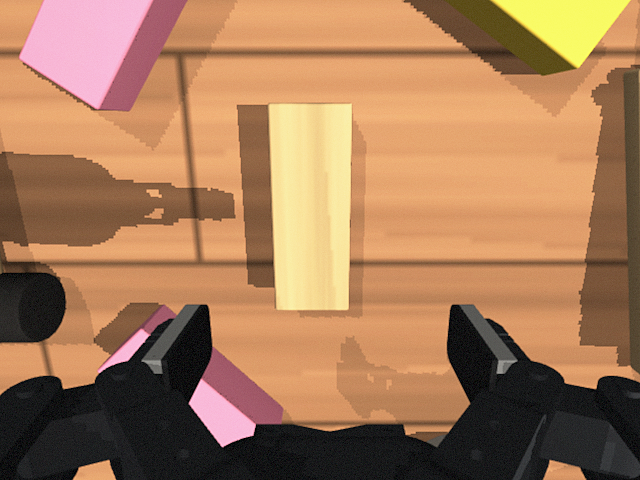

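The blank's top face has corners at (269,104), (352,103), (348,310) and (276,310), and the mallet head is at far left (30,305).

Run:
```python
from h import *
m=dict(np.load("pics/w2m.npz"))
P=ray("wrist",[(269,104),(352,103),(348,310),(276,310)],46,m);print(P.round(1).tolist(),P.mean(0))
v=(P[2]+P[3]-P[0]-P[1])[:2];print(np.degrees(np.arctan2(v[1],v[0])),np.hypot(*v)/2)
```

```text
[[456.7, -177.9, 46.0], [456.1, -123.6, 46.0], [604.9, -124.3, 46.0], [604.8, -178.9, 46.0]] [ 530.62360353 -151.20032861   46.        ]
-0.3245946230870415 148.43553381778858
```

Run:
```python
from h import *
for n in("w1","w2"):
    m=dict(np.load(f"pics/{n}m.npz"));print(m["mtx"].round(1).tolist(),(-m["R"].T@m["t"]).round(1),m["R"].round(4).tolist())
    for z in ((334.4,179.3)[n=="w2"]+k for k in (10,20,30)):
        print(ray("wrist",[(210,306),(449,306)],z,m).round(1).tolist())
```

```text
[[400.6, 0.0, 329.1], [0.0, 400.6, 238.1], [0.0, 0.0, 1.0]] [364.3 222.5 477.3] [[0.0096, 1.0, -0.0009], [0.9598, -0.009, 0.2805], [0.2804, -0.0036, -0.9599]]
[[428.5, 178.5, 344.4], [429.3, 265.4, 344.4]]
[[423.7, 181.8, 354.4], [424.4, 262.2, 354.4]]
[[418.8, 185.1, 364.4], [419.5, 258.9, 364.4]]
[[400.6, 0.0, 329.1], [0.0, 400.6, 238.1], [0.0, 0.0, 1.0]] [ 467.7 -139.1  322.2] [[0.0004, 1.0, 0.0018], [0.9602, -0.0009, 0.2795], [0.2795, 0.0016, -0.9602]]
[[532.0, -182.2, 189.3], [532.2, -95.3, 189.3]]
[[527.2, -178.9, 199.3], [527.3, -98.6, 199.3]]
[[522.4, -175.7, 209.3], [522.5, -101.9, 209.3]]
```

Call:
arm_command --series '[100, -0.4, -0.7, 3.5, 0, 100, -0.7, -1.3, 7, 0, 100, -0.7, -1.3, 10, 0, 100, -0.7, -1.3, 13, 0, 100, -0.7, -1.3, 15, 0]'

```text
clock: 3.12
eef_pos: [544.1, -153.9, 27.0]
tool_rot: [3.141, -0.001, 3.139]
force: [-0.7, -0.6, 0.9]
width: 85.0
gripper_force: 0.0
```

Call:
arm_command --series '[100, 0, 0, 1, 0, 100, 0, 0, 1.8, 0, 100, 0, 0, 2.1, 0, 100, 0, 0, 2.3, 0, 100, 0, 0, 2.3, 0]'

```text
clock: 3.53
eef_pos: [545.4, -155.3, 6.6]
tool_rot: [-3.141, 0.002, 3.138]
force: [-0.7, 0.1, -0.5]
width: 85.5
gripper_force: 0.0
```

Call:
arm_command --series '[0, 0, 0, 0, 0, 0, 0, 0, 0, 0, 0, 0, 0, 0, 0, 0, 0, 0, 0, 0, 0, 0, 0, 0, 0]'

```text
clock: 3.95
eef_pos: [545.3, -155.2, 6.8]
tool_rot: [-3.142, 0.002, 3.137]
force: [0.1, -0.3, 5.4]
width: 55.3
gripper_force: 64.6
```

Call:
arm_command --series '[0, 0, 0, 0, 0, 0, 0, 0, 0, 0, 0, 0, 0, 0, 0, 0, 0, 0, 0, 0, 0, 0, 0, 0, 0]'

```text
clock: 4.37
eef_pos: [545.3, -155.2, 6.8]
tool_rot: [-3.141, 0.002, 3.137]
force: [-1.0, 0.5, 5.3]
width: 55.1
gripper_force: 64.6
```

Call:
arm_command --series '[0, 0, 0, -2, 0, 0, 0, 0, -5, 0, 0, 0, 0, -8, 0, 0, 0, 0, -11, 0, 0, 0, 0, -13, 0]'

```text
clock: 4.78
eef_pos: [545.3, -155.6, 138.4]
tool_rot: [-3.141, 0.003, 3.137]
force: [-0.5, 0.5, -2.5]
width: 55.3
gripper_force: 64.7
```

Call:
arm_command --series '[0, 0, 2, 0, 0, 0, 0, 5, 0, 0, 0, 0, 8.5, 0, 0, 0, 0, 12, 0, 0, 0, 0, 15.5, 0, 0]'

```text
clock: 5.2
eef_pos: [544.7, 1.0, 135.8]
tool_rot: [3.141, -0.0, 3.137]
force: [0.4, 0.2, -2.8]
width: 55.6
gripper_force: 64.9
```

Call:
arm_command --series '[0, 0.3, 3.5, 0, -3, 0, 0.7, 7, 0, -6, 0, 1.1, 10.5, 0, -9, 0, 1.5, 14, 0, -12, 0, 1.7, 17.2, 0, -13.2]'

```text
clock: 5.62
eef_pos: [527.6, 174.0, 135.7]
tool_rot: [3.141, -0.001, -2.912]
force: [-0.2, 0.2, -3.4]
width: 55.3
gripper_force: 65.0
```

Call:
arm_command --series '[0, 0, 0, 0, 0, 0, 0, 0, 0, 0, 0, 0, 0, 0, 0, 0, 0, 0, 0, 0, 0, 0, 0, 0, 0]'

```text
clock: 6.03
eef_pos: [529.1, 169.9, 135.7]
tool_rot: [-3.141, -0.0, -2.918]
force: [0.2, -0.5, -2.8]
width: 55.3
gripper_force: 64.8
```

Run:
```python
from h import *
import cv2
s=monitor.read_state();print(s["clock"],s["eef_pos"],s["tool_rot"],s["force"],s["torque"])
m=viewer.camera_model("wrist");im,d=viewer.get_image("wrist");cv2.imwrite("pics/w3.png",im[...,::-1])
np.savez("pics/w3m.npz",**m)
```

```text
6.0333 [529.14872526 169.88877605 135.7081914 ] [-3.14068940e+00 -3.06027441e-04 -2.91813617e+00] [ 0.24860511 -0.47478235 -2.83028067] [-0.06873284 -0.00817724  0.00458786]
```

View pics/w3.png

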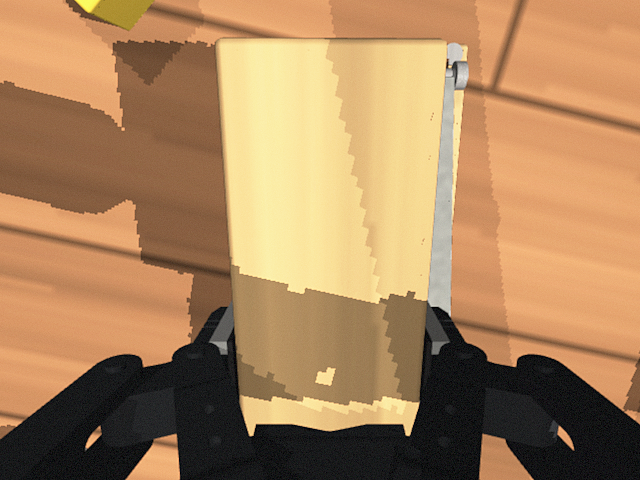

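The held blank's top face spans (218,39)–(446,39) and hides the lip. The plate's left edge, the base strip and the hinge pin knob (460,73) show on the right. I'll crop that for a relative lateral check.

Run:
```python
import cv2
im=cv2.imread("pics/w3.png")[30:330,380:500]
cv2.imwrite("pics/crop3.png",cv2.resize(im,None,fx=4,fy=2,interpolation=cv2.INTER_CUBIC))
```

```text
(no output)
```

View pics/crop3.png

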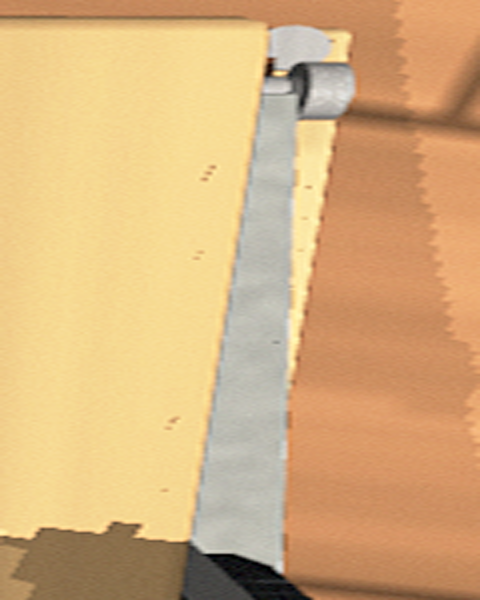

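Crop: the base near-left corner is at full-picture (468,46), the base edge passes (461.5,130), and the plate edge runs from (454.2,80) near the hinge to (450.7,315).

Run:
```python
from h import *
m=dict(np.load("pics/w3m.npz"));f=lambda p,z:ray("wrist",p,z,m)
s=np.array([529.15,169.89]);zt=135.7-6.8+46
def fr(P,o,a):
    a=np.radians(a);c,q=np.cos(a),np.sin(a);return ((P[:,:2]-o)@np.array([[c,-q],[q,c]])).round(1).tolist()
o=np.array([532.8,178])
for a in (12.6,13.0): 
    print("a",a,"TCP",fr(s[None],o,a),"blank rear",fr(f([(218,39),(446.5,39)],zt),o,a),"front",fr(f([(238,402),(421,402)],zt),o,a))
    print("base -120,75:",fr(f([(468,46),(461.5,130)],18),o,a),"plate edge y60",fr(f([(454.2,80)],47.5),o,a),fr(f([(450.7,315)],75),o,a))
print("tool yaw",np.degrees(-2.918)+180,"cam",(-m["R"].T@m["t"]).round(1))
```

```text
a 12.6 TCP [[-5.3, -7.1]] blank rear [[-94.0, -32.7], [-94.3, 21.2]] front [[7.1, -34.0], [6.9, 22.0]]
base -120,75: [[-119.1, 76.1], [-70.8, 76.8]] plate edge y60 [[-97.3, 61.0]] [[28.4, 62.2]]
a 13.0 TCP [[-5.4, -7.1]] blank rear [[-94.3, -32.1], [-94.1, 21.8]] front [[6.9, -34.0], [7.1, 22.0]]
base -120,75: [[-118.5, 76.9], [-70.3, 77.3]] plate edge y60 [[-96.9, 61.6]] [[28.8, 62.0]]
tool yaw 12.810915380825776 cam [460.7 155.3 278.7]
```

Call:
arm_command --series '[0, 0, 0.4, 0.5, -0.3, 0, 0, 0.7, 1.5, -0.3, 0, 0, 0.7, 2.5, -0.3, 0, 0, 0.7, 3.5, -0.3, 0, 0, 0.7, 4.0, -0.3]'

```text
clock: 6.5
eef_pos: [526.2, 178.3, 93.5]
tool_rot: [-3.141, -0.003, -2.91]
force: [-0.3, 0.3, -3.2]
width: 55.0
gripper_force: 64.8
```

Call:
arm_command --series '[0, 0, 0, 0, 0, 0, 0, 0, 0.1, 0, 0, 0, 0, 0.2, 0, 0, 0, 0, 0.3, 0, 0, 0, 0, 0.4, 0]'

```text
clock: 6.92
eef_pos: [527.7, 178.7, 92.0]
tool_rot: [3.141, 0.001, -2.91]
force: [0.2, -0.1, -2.8]
width: 55.2
gripper_force: 64.8
```

Call:
arm_command --series '[0, 0, -0.1, 0.1, 0.2, 0, 0, -0.17, 0.2, 0.3, 0, 0, -0.17, 0.4, 0.3, 0, 0, -0.17, 0.6, 0.3, 0, 0, -0.17, 0.8, 0.3]'

```text
clock: 7.33
eef_pos: [528.8, 177.0, 84.1]
tool_rot: [-3.142, 0.002, -2.916]
force: [1.1, -0.8, 2.0]
width: 55.3
gripper_force: 65.1
```

Call:
arm_command --series '[0, 0, 0, 0.2, 0, 0, 0, 0, 0.4, 0, 0, 0, 0, 0.6, 0, 0, 0, 0, 0.8, 0, 0, 0, 0, 0.8, 0]'

```text
clock: 7.75
eef_pos: [528.0, 177.3, 75.5]
tool_rot: [3.141, 0.001, -2.915]
force: [1.9, 0.7, 2.4]
width: 55.5
gripper_force: 65.2
```

Call:
arm_command --series '[0, 0, 0, 0.2, 0, 0, 0, 0, 0.4, 0, 0, 0, 0, 0.6, 0, 0, 0, 0, 0.8, 0, 0, 0, 0, 1.0, 0]'

```text
clock: 8.17
eef_pos: [528.1, 177.2, 65.6]
tool_rot: [3.141, 0.001, -2.915]
force: [2.9, 0.6, 3.4]
width: 55.5
gripper_force: 65.3
```

Call:
arm_command --series '[0, 0, 0, 0.2, 0, 0, 0, 0, 0.4, 0, 0, 0, 0, 0.6, 0, 0, 0, 0, 0.6, 0, 0, 0, 0, 0.6, 0]'

```text
clock: 8.58
eef_pos: [527.8, 177.0, 59.6]
tool_rot: [3.142, -0.0, -2.915]
force: [2.5, -0.7, 4.0]
width: 55.8
gripper_force: 65.3
```

Call:
arm_command --series '[0, 0, 0, 0.1, 0, 0, 0, 0, 0.2, 0, 0, 0, 0, 0.3, 0, 0, 0, 0, 0.4, 0, 0, 0, 0, 0.4, 0]'

```text
clock: 9.0
eef_pos: [527.9, 177.0, 55.6]
tool_rot: [3.142, 0.0, -2.915]
force: [2.4, 1.2, 3.4]
width: 55.3
gripper_force: 65.3
```

Call:
arm_command --series '[0, 0, 0, 0.1, 0, 0, 0, 0, 0.2, 0, 0, 0, 0, 0.2, 0, 0, 0, 0, 0.2, 0, 0, 0, 0, 0.2, 0]'

```text
clock: 9.42
eef_pos: [527.8, 177.0, 53.7]
tool_rot: [3.142, 0.0, -2.915]
force: [3.6, 0.9, 3.5]
width: 55.5
gripper_force: 65.3
```

Call:
arm_command --series '[0, 0, 0, 0.05, 0, 0, 0, 0, 0.1, 0, 0, 0, 0, 0.15, 0, 0, 0, 0, 0.15, 0, 0, 0, 0, 0.15, 0]'

```text
clock: 9.83
eef_pos: [528.0, 177.0, 52.7]
tool_rot: [3.141, 0.001, -2.915]
force: [2.1, 1.0, 8.8]
width: 55.6
gripper_force: 66.3
```

Run:
```python
from h import *
import cv2
s=monitor.read_state();print(s["clock"],s["eef_pos"],s["force"],s["torque"])
im,d=viewer.get_image("scene");a=im[200:320,340:480]
cv2.imwrite("pics/s4.png",cv2.resize(a,None,fx=5,fy=5,interpolation=cv2.INTER_CUBIC)[...,::-1])
# blank top plane from wrist depth
m=viewer.camera_model("wrist");im,d=viewer.get_image("wrist")
cv2.imwrite("pics/w4.png",im[...,::-1])
K,R,t=[np.array(m[k]) for k in("mtx","R","t")]
for r in (60,100,150,200,250,300,340,380):
    o=[]
    for c in(270,330,390):
        z=np.median(d[r-2:r+3,c-2:c+3]);X=R.T@(np.linalg.inv(K)@[c,r,1]*z-t);o.append(X.round(1).tolist())
    print(r,o)
```

```text
9.8333 [528.02891233 177.04582406  52.71890801] [2.05809831 1.03587116 8.77666791] [ 0.18866826 -0.72182439  0.00822681]
60 [[449.0, 145.3, 92.4], [445.8, 159.2, 92.4], [442.5, 173.1, 92.4]]
100 [[457.8, 147.0, 92.5], [454.5, 161.2, 92.2], [451.2, 175.6, 92.1]]
150 [[469.6, 149.2, 92.4], [466.2, 163.9, 92.3], [462.8, 178.7, 92.4]]
200 [[482.2, 151.5, 92.4], [478.6, 166.8, 92.4], [475.1, 182.1, 92.4]]
250 [[495.7, 154.1, 92.3], [491.9, 169.9, 92.7], [488.4, 185.8, 92.2]]
300 [[510.3, 156.8, 92.2], [506.4, 173.3, 92.4], [502.6, 189.7, 92.5]]
340 [[522.7, 159.1, 92.2], [518.7, 176.1, 92.4], [514.8, 193.1, 92.4]]
380 [[535.8, 161.6, 92.4], [531.9, 179.2, 92.4], [527.9, 196.7, 92.3]]
```

View pics/s4.png

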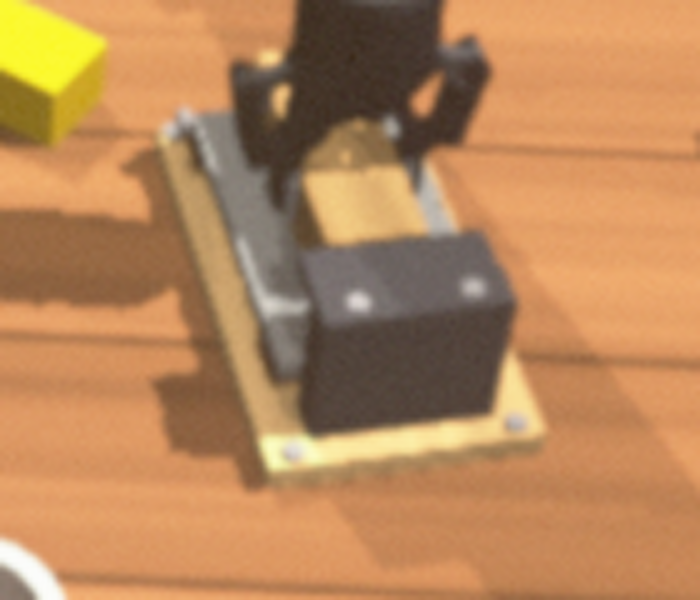

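The plate and the blank look level. The blank's top is at a uniform 92.4 mm and sits short of the lip. I'll press slightly more, then slide.

Call:
arm_command --series '[0, 0, 0, 0.05, 0, 0, 0, 0, 0.08, 0, 0, 0, 0, 0.08, 0, 0, 0, 0, 0.08, 0, 0, 0, 0, 0.08, 0]'

```text
clock: 10.35
eef_pos: [528.1, 177.1, 52.7]
tool_rot: [3.141, 0.001, -2.915]
force: [2.2, 1.0, 14.8]
width: 55.4
gripper_force: 66.9
```

Call:
arm_command --series '[0, -0.2, 0, 0, 0, 0, -0.4, 0, 0, 0, 0, -0.7, 0, 0, 0, 0, -1.0, 0, 0, 0, 0, -1.2, 0, 0, 0]'

```text
clock: 10.77
eef_pos: [530.4, 177.5, 52.1]
tool_rot: [-3.141, -0.018, -2.915]
force: [-16.3, -3.1, 30.6]
width: 55.3
gripper_force: 68.8
```

Call:
arm_command --series '[0, 0, 0, -0.06, 0, 0, 0, 0, -0.12, 0, 0, 0, 0, -0.15, 0, 0, 0, 0, -0.15, 0, 0, 0, 0, -0.15, 0]'

```text
clock: 11.18
eef_pos: [533.6, 178.2, 52.5]
tool_rot: [-3.141, -0.012, -2.915]
force: [-6.1, -2.1, 12.9]
width: 55.1
gripper_force: 66.5
```

Call:
arm_command --series '[0, -0.1, 0, -0.01, 0, 0, -0.2, 0, -0.02, 0, 0, -0.3, 0, -0.03, 0, 0, -0.4, 0, -0.04, 0, 0, -0.5, 0, -0.05, 0]'

```text
clock: 11.6
eef_pos: [538.7, 179.3, 52.6]
tool_rot: [-3.141, -0.012, -2.915]
force: [-5.3, -0.8, 7.0]
width: 55.2
gripper_force: 66.4
```

Call:
arm_command --series '[0, -0.2, 0, 0.01, 0, 0, -0.4, 0, 0.02, 0, 0, -0.6, 0, 0.02, 0, 0, -0.8, 0, 0.02, 0, 0, -1.0, 0, 0.02, 0]'

```text
clock: 12.02
eef_pos: [548.2, 181.4, 52.5]
tool_rot: [-3.141, -0.012, -2.915]
force: [-7.5, -1.1, 11.1]
width: 55.8
gripper_force: 66.5
```

Call:
arm_command --series '[0, -0.2, 0, 0, 0, 0, -0.4, 0, 0, 0, 0, -0.6, 0, 0, 0, 0, -0.8, 0, 0, 0, 0, -1.0, 0, 0, 0]'

```text
clock: 12.43
eef_pos: [558.0, 183.7, 52.5]
tool_rot: [-3.141, -0.012, -2.915]
force: [-6.9, -1.9, 11.7]
width: 55.5
gripper_force: 66.5
```

Call:
arm_command --series '[0, -0.1, 0, 0, 0, 0, -0.3, 0, 0, 0, 0, -0.5, 0, 0, 0, 0, -0.6, 0, 0, 0, 0, -0.7, 0, 0, 0]'

```text
clock: 12.85
eef_pos: [564.8, 185.3, 52.4]
tool_rot: [-3.141, -0.012, -2.915]
force: [-6.8, -0.5, 11.1]
width: 55.0
gripper_force: 66.5
```

Call:
arm_command --series '[0, -0.1, 0, 0, 0, 0, -0.2, 0, 0, 0, 0, -0.3, 0, 0, 0, 0, -0.4, 0, 0, 0, 0, -0.5, 0, 0, 0]'

```text
clock: 13.27
eef_pos: [569.7, 186.4, 52.4]
tool_rot: [-3.141, -0.012, -2.915]
force: [-7.2, -2.5, 9.6]
width: 55.1
gripper_force: 66.5
```

Call:
arm_command --series '[0, -0.05, 0, 0, 0, 0, -0.1, 0, 0, 0, 0, -0.15, 0, 0, 0, 0, -0.2, 0, 0, 0, 0, -0.2, 0, 0, 0]'

```text
clock: 13.68
eef_pos: [571.0, 186.7, 52.4]
tool_rot: [-3.141, -0.013, -2.915]
force: [-7.8, -1.9, 11.2]
width: 55.2
gripper_force: 66.6
```

Call:
arm_command --series '[0, -0.05, 0, 0, 0, 0, -0.1, 0, 0, 0, 0, -0.15, 0, 0, 0, 0, -0.2, 0, 0, 0, 0, -0.2, 0, 0, 0]'

```text
clock: 14.1
eef_pos: [571.0, 186.7, 52.3]
tool_rot: [-3.141, -0.017, -2.915]
force: [-11.4, -2.6, 15.9]
width: 55.2
gripper_force: 67.2
```

Call:
arm_command --series '[0, -0.05, 0, -0.02, 0, 0, -0.1, 0, -0.03, 0, 0, -0.15, 0, -0.05, 0, 0, -0.2, 0, -0.06, 0, 0, -0.2, 0, -0.06, 0]'

```text
clock: 14.52
eef_pos: [571.0, 186.6, 52.3]
tool_rot: [-3.141, -0.021, -2.915]
force: [-15.1, -4.2, 14.9]
width: 55.4
gripper_force: 67.0
```

Call:
arm_command --series '[0, 0.1, 0, 0, 0, 0, 0.2, 0, 0, 0, 0, 0.3, 0, 0, 0, 0, 0.4, 0, 0, 0, 0, 0.4, 0, 0, 0]'

```text
clock: 14.93
eef_pos: [571.2, 186.6, 52.6]
tool_rot: [-3.141, -0.013, -2.915]
force: [-5.6, -1.1, 7.7]
width: 55.1
gripper_force: 66.1
```

Call:
arm_command --series '[100, 0, 0, 0, 0, 100, 0, 0, 0, 0, 100, 0, 0, 0, 0, 100, 0, 0, 0, 0, 100, 0, 0, 0, 0]'

```text
clock: 15.35
eef_pos: [577.2, 188.2, 53.5]
tool_rot: [-3.141, -0.001, -2.915]
force: [-0.6, -0.1, -0.3]
width: 85.2
gripper_force: 0.0
```

Call:
arm_command --series '[100, 0, 0, 0, 0, 100, 0, 0, 0, 0, 100, 0, 0, -0.5, 0, 100, 0, 0, -1, 0, 100, 0, 0, -2, 0]'

```text
clock: 15.77
eef_pos: [576.9, 188.2, 73.7]
tool_rot: [-3.141, -0.002, -2.915]
force: [-0.1, 0.6, 0.2]
width: 85.3
gripper_force: 0.0
```

Released cleanly. I'll rise straight up, back off and inspect.

Call:
arm_command --series '[100, 0, 0, -3, 0, 100, 0, 0, -7, 0, 100, 0, 0, -11, 0, 100, 0, 0, -14, 0, 100, 0, 0, -17, 0]'

```text
clock: 16.18
eef_pos: [577.7, 188.5, 247.3]
tool_rot: [3.141, 0.003, -2.915]
force: [1.8, 0.3, -0.2]
width: 85.4
gripper_force: 0.0
```

Call:
arm_command --series '[100, 2, 0, -2, 0, 100, 5, 0, -4, 0, 100, 8, 0, -5, 0, 100, 11, 0, -5, 0, 100, 11, 0, -5, 0]'

```text
clock: 16.6
eef_pos: [464.5, 162.2, 295.4]
tool_rot: [3.141, -0.003, -2.915]
force: [-0.5, -0.5, -0.4]
width: 85.6
gripper_force: 0.0
```

Call:
arm_command --series '[100, 0, 0, 0, 0, 100, 0, 0, 0, 0, 100, 0, 0, 0, 0, 100, 0, 0, 0, 0, 100, 0, 0, 0, 0]'

```text
clock: 17.02
eef_pos: [470.9, 163.8, 293.5]
tool_rot: [-3.141, -0.0, -2.916]
force: [-0.4, -1.1, -1.0]
width: 85.4
gripper_force: 0.0
```

Run:
```python
from h import *
import cv2
s=monitor.read_state();print(s["clock"],s["eef_pos"],s["tool_rot"])
m=viewer.camera_model("wrist");im,d=viewer.get_image("wrist");np.savez("pics/w5m.npz",**m)
cv2.imwrite("pics/w5.png",im[...,::-1]);np.save("pics/w5.npy",d)
```

```text
17.0167 [470.89963054 163.8391972  293.46417929] [-3.14139184e+00 -3.01146509e-04 -2.91554831e+00]
```

View pics/w5.png

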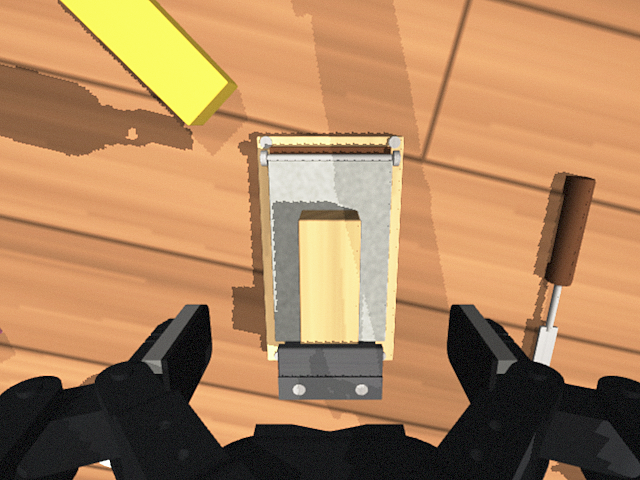

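The blank is under the lip and central: its edges at the lip are at columns 300 and 361, and the lip spans 278–383. I'll check depth, squareness and level numerically.

Run:
```python
from h import *
m=dict(np.load("pics/w5m.npz"));d=np.load("pics/w5.npy");o=np.array([532.8,178]);a=np.radians(13);c,q=np.cos(a),np.sin(a);M=np.array([[c,-q],[q,c]])
f=lambda P:((np.atleast_2d(P)[:,:2]-o)@M).round(1).tolist()
K,R,t=m["mtx"],m["R"],m["t"]
for cc,r in((330,225),(330,260),(330,300),(330,335),(310,280),(350,280),(285,260),(375,260),(285,320),(375,320),(300,362)):
    X=R.T@(np.linalg.inv(K)@[cc,r,1]*np.median(d[r-1:r+2,cc-1:cc+2])-t);print((cc,r),f(X),X[2].round(1))
print("blank rear,front edges",f(ray("wrist",[(299,220),(360.5,220),(300,342),(360,342)],94,m)),"base front",f(ray("wrist",[(258,137),(404,137)],18,m)),"lip",f(ray("wrist",[(278,344),(383,344)],94.5,m)))
```

```text
(330, 225) [[-46.0, 2.1]] 93.3
(330, 260) [[-13.4, 2.1]] 93.6
(330, 300) [[26.0, 2.1]] 93.9
(330, 335) [[62.0, 2.1]] 94.9
(310, 280) [[5.9, -16.3]] 94.0
(350, 280) [[5.9, 20.4]] 94.1
(285, 260) [[2.6, -44.0]] 47.9
(375, 260) [[2.6, 48.4]] 48.0
(285, 320) [[70.2, -45.9]] 49.1
(375, 320) [[70.4, 50.5]] 48.8
(300, 362) [[84.9, -26.3]] 104.9
blank rear,front edges [[-50.7, -25.2], [-50.7, 28.9], [70.0, -26.8], [70.1, 31.0]] base front [[-118.8, -70.7], [-118.8, 77.3]] lip [[71.9, -48.0], [71.9, 53.1]]
```

Run:
```python
from h import *
m=dict(np.load("pics/w5m.npz"));d=np.load("pics/w5.npy");o=np.array([532.8,178]);a=np.radians(13);c,q=np.cos(a),np.sin(a);M=np.array([[c,-q],[q,c]])
K,R,t=m["mtx"],m["R"],m["t"]
def P(cc,r): return R.T@(np.linalg.inv(K)@[cc,r,1]*d[r,cc]-t)
for cc in(308,330,352):
    print(cc,[(r,((P(cc,r)[:2]-o)@M)[0].round(1),P(cc,r)[2].round(1)) for r in range(208,226,1)])
cc=330;print([(r,((P(cc,r)[:2]-o)@M)[0].round(1),P(cc,r)[2].round(1)) for r in range(338,352)])
```

```text
308 [(208, np.float64(-51.7), np.float64(47.7)), (209, np.float64(-50.4), np.float64(46.4)), (210, np.float64(-50.1), np.float64(49.6)), (211, np.float64(-49.6), np.float64(52.1)), (212, np.float64(-49.9), np.float64(58.0)), (213, np.float64(-50.0), np.float64(62.8)), (214, np.float64(-50.3), np.float64(68.6)), (215, np.float64(-50.3), np.float64(72.7)), (216, np.float64(-50.5), np.float64(77.6)), (217, np.float64(-50.5), np.float64(81.4)), (218, np.float64(-50.5), np.float64(85.5)), (219, np.float64(-50.6), np.float64(90.0)), (220, np.float64(-50.4), np.float64(92.7)), (221, np.float64(-49.7), np.float64(93.6)), (222, np.float64(-49.0), np.float64(94.3)), (223, np.float64(-47.7), np.float64(92.7)), (224, np.float64(-46.7), np.float64(92.3)), (225, np.float64(-45.8), np.float64(92.6))]
330 [(208, np.float64(-51.6), np.float64(47.4)), (209, np.float64(-50.9), np.float64(48.6)), (210, np.float64(-49.6), np.float64(47.3)), (211, np.float64(-50.3), np.float64(55.0)), (212, np.float64(-50.1), np.float64(58.6)), (213, np.float64(-50.0), np.float64(62.7)), (214, np.float64(-50.3), np.float6
[... 1199 characters left out ...]
)), (224, np.float64(-46.6), np.float64(92.3)), (225, np.float64(-45.9), np.float64(93.1))]
[(338, np.float64(65.6), np.float64(94.1)), (339, np.float64(66.7), np.float64(94.1)), (340, np.float64(67.3), np.float64(94.9)), (341, np.float64(68.4), np.float64(94.8)), (342, np.float64(69.4), np.float64(95.1)), (343, np.float64(70.7), np.float64(94.7)), (344, np.float64(70.3), np.float64(97.1)), (345, np.float64(69.6), np.float64(100.0)), (346, np.float64(70.8), np.float64(99.9)), (347, np.float64(70.3), np.float64(102.5)), (348, np.float64(69.9), np.float64(104.8)), (349, np.float64(72.0), np.float64(103.2)), (350, np.float64(72.6), np.float64(103.9)), (351, np.float64(73.5), np.float64(104.3))]
```

The rear face is about 120.5 mm from the lip edge (120 mm is fully home). The blank is square, clamped level, and the robot is clear.

```bash
python3 -c "
from cell import workorder;print(workorder.finish_job())"
```

```text
the job is handed in; nothing more can be done
None
```

The job is handed in: the blank measures fully home (to about 0.5 mm), midway across, square and clamped under the lip, level to about 1°, and the mallet and chisel were not touched. The force on the fixture peaked at about 35 N (right at the limit) as the slide began, and I eased off at once.

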